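# Stir the deburring media and hold the finisher's recessed run button

## Robot

A 6-joint arm with a two-finger parallel gripper is mounted at the origin on the work surface. World frame = base frame: x ahead of the robot, y to its left, z up, the work surface at z = 0. Lengths are in m, angles in degrees, forces in N, time in s.
With the tool pointing down it reaches from about 0.3 to 0.75 m from the base axis. Payload 8.5 kg.
Tool frame: the origin (TCP) lies at the very end of the fingers, on their centre line; the grasp point (between the pads) lies 19 mm behind it; z points along the fingers, y is the line along which they close (so a half turn about z gives the same grasp; the last joint's range is limited). The gripper opens to 85 mm and grips with 20 to 120 N. Pads are 22 mm wide; open, the fingers measure 114 mm over their backs; the gripper's body (76 mm by 85 mm) begins 54 mm behind the grasp point. The pads swing forward as they close: fully open they stand 13 mm farther back than shut.
Start: joints at [-78.57, 21.807, 74.336, -0, 83.858, -12.336], TCP at [0.222, -0.503, 0.231] pointing down, gripper open.
Joint ranges: [-178.18, 178.18], [-50.72, 133.34], [12.68, 142.11], [-81.47, 261.47], [9.98, 163.14], [-165.26, 165.26]. Speed limits (degrees/s): [136.94, 136.94, 180, 180, 180, 180].

## Interface

Orientations are given as a 3x3 rotation matrix whose columns are the frame's x, y, z axes.
In Python, from rig import env, imaging gives the robot as it stands. The module is installed in compiled form; this text tells all that it offers.
- The arm moves only by the tool arm_command, never from a script. Its arguments are lists of equal length, an entry for each row: "turn": the turn, a rotation vector about the tool's x, y, z in units of 5 degrees (1.0 is 5 degrees), a list of three; "xyz": the shift along the tool's x, y, z in units of 50 mm (1.0 is 50 mm), a list of three; "claw": the finger opening in mm, from 0 to 85.4. A call has 1 to 12 rows; each row shifts and turns the commanded pose from where the row before left it, along the tool's axes as they then stand; what a row does not reach is not made up. A row lasts 1/10 s, in which the tool goes at most 50 mm and 8.59 degrees, less where a joint would pass 70% of its speed; a pose out of reach is approached as far as the arm can. A call is refused whole if a number of a shift passes 1 or a number of a turn 1, either way. A call with a gripper value outside its range is refused whole. The fingers move at their own pace and stop on an object; "squeeze" is the grip in N (left out, the last holds). Time passes only in rows, so rows that do not move let the fingers close. It gives the time, the measured TCP pose, the force, the opening and the grip force at its end, in the units of the state.
- env.observe(): the state, without advancing time (a new reading comes with each control period).
- imaging.get_image(name): name is "side" or "top" or "wrist"; returns (picture, depth): 384x512x3 uint8, blue, green, red; 384x512 float32, m along the optical axis (not along the pixel's ray), 0 where there is no reading.
- imaging.camera_info(name): a dict with "camera_matrix" (3x3 intrinsics, pixels), "k1" (the pictures are not rectified: a ray, as slopes to the right and down, at radius r is drawn at 1 + k1 r^2 times it, then the intrinsics apply), "rvec" (rotation vector, rad) and "tvec" (3), from world to camera coordinates, as OpenCV has them. Camera axes: x right, y down, z forward; pixel columns grow to the right and rows downward; lengths in m; the calibration is good to about 2 mm. A picture is of the moment at which its call begins: read the wrist's pose just before it. camera_info takes no time and is no camera call; for the wrist camera it gives the pose at the moment of the call.
- env.close_job(): hands the job in; it is judged then, once.
The state is a dict: "time_s": time; "q": joint angles; "qvel": joint speeds; "joint_efforts": joint torques, N m; "position": TCP position; "tool_rot": TCP orientation; "ft_force": force on the tool from outside, world axes, zero at the start; "wrist_torque": the same for the moment, N m; "grip_width": finger opening in m; "gripper_force": force on a finger pad.
Only numpy, scipy, OpenCV 4.12 (cv2) and the standard library are available. Lean on these libraries where they do the work, as an engineer would, in place of code of your own. Each camera call takes 0.05 s, during which the arm holds its last target. There are 200 camera calls.

## Task

The media in the bowl of the little finisher has settled: take the rod from the rack and stir with it until nearly all the pieces (at least five of the seven) have been shifted by about their own width, keeping them all in the bowl. Then reach the same rod's tip down through the hole in the control box's top and push the recessed run button fully down, and finish while still holding it down with the rod in the gripper. Leave the raised stop button, the T-piece, the tape and the can alone, and do not touch the media with the fingers.

Things in the scene. Friction and masses are not known exactly. Their poses are not given: they have to be found in the camera images.
- rod: stirring rod, loose, hanging upright (tip down) in the rack at the start: plain steel shaft, 8 mm diameter and 100 mm long, below a black rubber-covered round handle, 20 mm diameter and 65 mm long (165 mm in all, about 120 g). Origin at the centre of the lower tip's end face, z along the shaft up to the handle; the yaw means nothing as it is round
- rod_grip (a point): point on the rod's axis near the middle of its handle, 135 mm above the tip: a good place to grip, the handle upright between the fingers
- rack_hole (a point): the middle one of three 12 mm holes in the top of the rack, at its upper surface, 110 mm above the table. The rack is a fixed grey sheet-steel stand, 70 x 130 mm, with a 6 mm top plate and open below; the rod's shaft hangs through this hole with the handle's shoulder (underside) resting on the plate, tip 10 mm above the table. Lift it straight up by more than 100 mm to clear
- bowl_floor (a point): centre of the flat inner floor of the finisher's bowl, 50 mm above the table. The finisher is a fixed blue drum base carrying a grey open round bowl: inner radius about 69 mm, outer radius 76 mm at the rim, rim 54 mm above the inner floor (104 mm above the table)
- box: control box, fixed: grey, 110 (x) x 150 (y) mm, 80 mm high, with a 4 mm aluminium top plate; origin under its centre. Its only hole lies 38 mm from its middle along +y of the box, the raised stop button 38 mm along -y
- aperture (a point): centre of the hole in the control box's top plate, 22 mm diameter, vertical, at the plate's upper surface, 80 mm above the table. Below it lies the run button: a flat round cap, 26 mm diameter (wider than the hole), whose top is 25 mm under the plate's upper surface
- run_button (a joint): travel of the recessed spring run button, m: 0 up, 0.008 fully down (bottomed on its stop); pushes straight down, begins to move at about 2 N and takes about 6 N to reach the bottom
- stop_button (a joint): travel of the raised stop button on top of the control box, m: 0 up, 0.006 down; a 30 mm diameter cap in a 46 mm housing, standing 18 mm above the plate. Not to be pressed
- coupon: bystander: welded steel T-piece, a 90 x 60 x 6 mm plate with an upright fin, 46 mm high in all; origin under its centre
- tape: bystander: roll of paper tape lying flat, 90 mm across, 24 mm high; origin under its centre
- can: bystander: closed grey can, 60 mm diameter, 130 mm high; origin under its centre
- media0: piece 1 of 7 of the deburring media: a loose white ceramic cylinder, 22 mm diameter, 16 mm high, 20 g, standing on the bowl's floor; origin at the centre of its underside. The seven start in a rough ring about 43 mm from the bowl's centre, leaving the middle of the bowl clear (about 26 mm radius)
- media1: piece 2 of 7 of the deburring media: a loose white ceramic cylinder, 22 mm diameter, 16 mm high, 20 g, standing on the bowl's floor; origin at the centre of its underside. The seven start in a rough ring about 43 mm from the bowl's centre, leaving the middle of the bowl clear (about 26 mm radius)
- media2: piece 3 of 7 of the deburring media: a loose white ceramic cylinder, 22 mm diameter, 16 mm high, 20 g, standing on the bowl's floor; origin at the centre of its underside. The seven start in a rough ring about 43 mm from the bowl's centre, leaving the middle of the bowl clear (about 26 mm radius)
- media3: piece 4 of 7 of the deburring media: a loose white ceramic cylinder, 22 mm diameter, 16 mm high, 20 g, standing on the bowl's floor; origin at the centre of its underside. The seven start in a rough ring about 43 mm from the bowl's centre, leaving the middle of the bowl clear (about 26 mm radius)
- media4: piece 5 of 7 of the deburring media: a loose white ceramic cylinder, 22 mm diameter, 16 mm high, 20 g, standing on the bowl's floor; origin at the centre of its underside. The seven start in a rough ring about 43 mm from the bowl's centre, leaving the middle of the bowl clear (about 26 mm radius)
- media5: piece 6 of 7 of the deburring media: a loose white ceramic cylinder, 22 mm diameter, 16 mm high, 20 g, standing on the bowl's floor; origin at the centre of its underside. The seven start in a rough ring about 43 mm from the bowl's centre, leaving the middle of the bowl clear (about 26 mm radius)
- media6: piece 7 of 7 of the deburring media: a loose white ceramic cylinder, 22 mm diameter, 16 mm high, 20 g, standing on the bowl's floor; origin at the centre of its underside. The seven start in a rough ring about 43 mm from the bowl's centre, leaving the middle of the bowl clear (about 26 mm radius)

How it is judged (in metres and radians):
On the way, in this order (a step that is already met when the one before it is completed fails the run):
1. the gripped rod's tip is down in the bowl and at least five of the seven media pieces have been shifted by 12 mm or more from where they lay (horizontal distance between rod and bowl_floor below 0.07 m and z of rod in the frame of bowl_floor below 0.016 m and contact force between the fingers and rod above 2 N and (distance of each of media0, media1, media2, media3, media4 from where it was at the start of the episode above 0.012 m or distance of each of media0, media1, media2, media3, media5 from where it was at the start of the episode above 0.012 m or distance of each of media0, media1, media2, media3, media6 from where it was at the start of the episode above 0.012 m or distance of each of media0, media1, media2, media4, media5 from where it was at the start of the episode above 0.012 m or distance of each of media0, media1, media2, media4, media6 from where it was at the start of the episode above 0.012 m or distance of each of media0, media1, media2, media5, media6 from where it was at the start of the episode above 0.012 m or distance of each of media0, media1, media3, media4, media5 from where it was at the start of the episode above 0.012 m or distance of each of media0, media1, media3, media4, media6 from where it was at the start of the episode above 0.012 m or distance of each of media0, media1, media3, media5, media6 from where it was at the start of the episode above 0.012 m or distance of each of media0, media1, media4, media5, media6 from where it was at the start of the episode above 0.012 m or distance of each of media0, media2, media3, media4, media5 from where it was at the start of the episode above 0.012 m or distance of each of media0, media2, media3, media4, media6 from where it was at the start of the episode above 0.012 m or distance of each of media0, media2, media3, media5, media6 from where it was at the start of the episode above 0.012 m or distance of each of media0, media2, media4, media5, media6 from where it was at the start of the episode above 0.012 m or distance of each of media0, media3, media4, media5, media6 from where it was at the start of the episode above 0.012 m or distance of each of media1, media2, media3, media4, media5 from where it was at the start of the episode above 0.012 m or distance of each of media1, media2, media3, media4, media6 from where it was at the start of the episode above 0.012 m or distance of each of media1, media2, media3, media5, media6 from where it was at the start of the episode above 0.012 m or distance of each of media1, media2, media4, media5, media6 from where it was at the start of the episode above 0.012 m or distance of each of media1, media3, media4, media5, media6 from where it was at the start of the episode above 0.012 m or distance of each of media2, media3, media4, media5, media6 from where it was at the start of the episode above 0.012 m)), for 0.1 s.
2. the gripped rod, through the hole, holds the run button down (value of joint run_button above 0.006 m and contact force between rod and run_button above 3 N and contact force between the fingers and rod above 2 N and horizontal distance between rod and aperture below 0.012 m and z of rod in the frame of aperture below -0.025 m), for 0.3 s.
At the end, for the whole second after the job is handed in: the rod is in the gripper (more than 2 N), still, its tip through the hole of the control box, pressing the run button (more than 3 N) at least 6 mm of its 8 mm down; all media in the bowl, stop button not pressed, bystanders within 30 mm of where they were (all of step 2 and horizontal distance between each of media0, media1, media2, media3, media4, media5, media6 and bowl_floor below 0.075 m and z of each of media0, media1, media2, media3, media4, media5, media6 in the frame of bowl_floor below 0.045 m and distance of each of coupon, tape, can from where it was at the start of the episode below 0.03 m and value of joint stop_button below 0.003 m and linear speed of rod below 0.03 m/s); the arm keeps its last pose, push and grip.
It fails at once if a media piece leaves the bowl (horizontal distance between any of media0, media1, media2, media3, media4, media5, media6 and bowl_floor above 0.085 m).
It fails at once if the fingers touch the media (contact force between the fingers and media0 above 0.5 N or contact force between the fingers and media1 above 0.5 N or contact force between the fingers and media2 above 0.5 N or contact force between the fingers and media3 above 0.5 N or contact force between the fingers and media4 above 0.5 N or contact force between the fingers and media5 above 0.5 N or contact force between the fingers and media6 above 0.5 N).
It fails at once if the raised stop button is pressed (value of joint stop_button above 0.003 m).
It fails at once if the T-piece, tape or can is disturbed (moved more than 30 mm) (not (distance of each of coupon, tape, can from where it was at the start of the episode below 0.03 m)).
It also fails if it takes over 64 s, if anything falls off the work surface, if the arm or the gripper's body presses on something with over 40 N, if the wrist force passes 120 N, or if a joint passes its speed limit or range.

## Working session

There is one attempt and no reset: what is moved stays moved. The work goes in short steps, Python scripts to look and compute and a tool call to move; the robot and the scene stay as the last step left them, time stands still between calls to the robot, and variables do not carry over. Pictures are saved under pics/ and viewed, at most 10 in all, crops included, and the job is handed in when it is done.

Besides the shell and the picture viewer there is one more tool, called by a JSON object that holds its "fn" and its "kwargs", one argument or row to a line. arm_command: Moves the arm, as the interface text tells. Its arguments: {"type":"object","properties":{"turn":{"type":"array"},"xyz":{"type":"array"},"claw":{"type":"array"},"squeeze":{"type":"number"}},"required":["turn","xyz","claw"]}

```bash
mkdir -p pics
cat > h.py <<'E'
import numpy as np, cv2
from rig import env, imaging
def grab(n):
    i=imaging.camera_info(n); im,d=imaging.get_image(n); return im,d,i
def world(i,d,u,v,z=None):
    """pixel -> world, by depth or on plane z"""
    K=np.array(i["camera_matrix"],float); k=i["k1"]
    R=cv2.Rodrigues(np.array(i["rvec"],float))[0]; t=np.array(i["tvec"],float).ravel()
    p=cv2.undistortPoints(np.array([[[u,v]]],float),K,np.array([k,0,0,0.]))[0,0]
    r=np.array([p[0],p[1],1.])
    c=-R.T@t; w=R.T@r
    s=d[int(round(v)),int(round(u))] if z is None else (z-c[2])/w[2]
    return c+s*w
E
python3 - <<'E'
from h import *
s=env.observe(); print({k:np.round(v,3).tolist() for k,v in s.items()})
for n in("top","side"):
    im,d,i=grab(n); cv2.imwrite(f"pics/{n}0.png",cv2.resize(im,(768,576))); np.savez(f"{n}0.npz",im=im,d=d,**{k:np.array(v) for k,v in i.items()})
    R=cv2.Rodrigues(np.array(i["rvec"],float))[0]; print(n,-R.T@np.array(i["tvec"]).ravel(),R[2],i["k1"])
E
```

```text
{'time_s': 0.0, 'q': [-78.57, 21.839, 74.384, 0.002, 83.857, -12.334], 'qvel': [0.072, 0.014, -0.001, 0.053, -0.053, 0.02], 'joint_efforts': [0.001, -44.846, -23.128, -0.0, 0.005, 0.0], 'position': [0.222, -0.503, 0.231], 'tool_rot': [[0.915, 0.403, -0.0], [0.403, -0.915, 0.001], [0.0, -0.001, -1.0]], 'ft_force': [0.48, -0.333, 0.839], 'wrist_torque': [-0.005, -0.05, -0.006], 'gripper_force': 0.0, 'grip_width': 0.086}
top [0.38160999 0.05169335 1.58237523] [ 0.10184313 -0.00112953 -0.99479983] -0.05304026172309292
side [ 0.46556385 -0.90508334  0.68434278] [ 0.07015452  0.84530255 -0.5296621 ] -0.1488591323761043
```

View pics/top0.png

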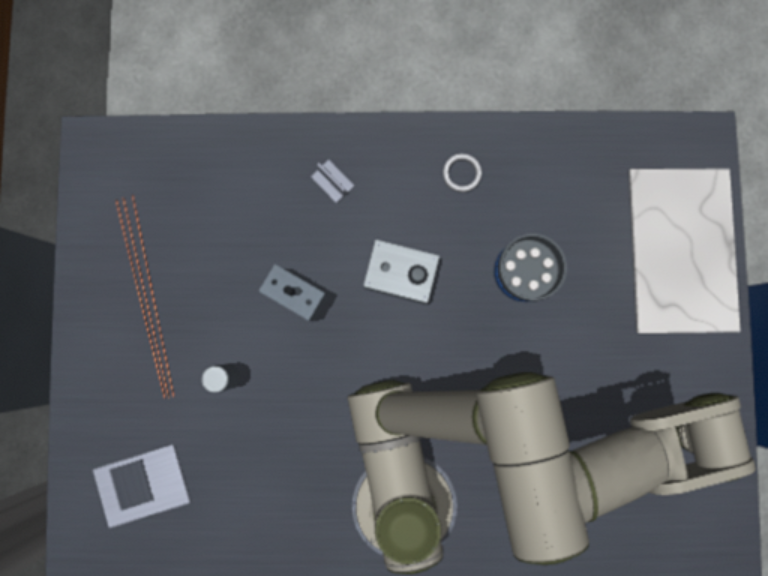

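View pics/side0.png

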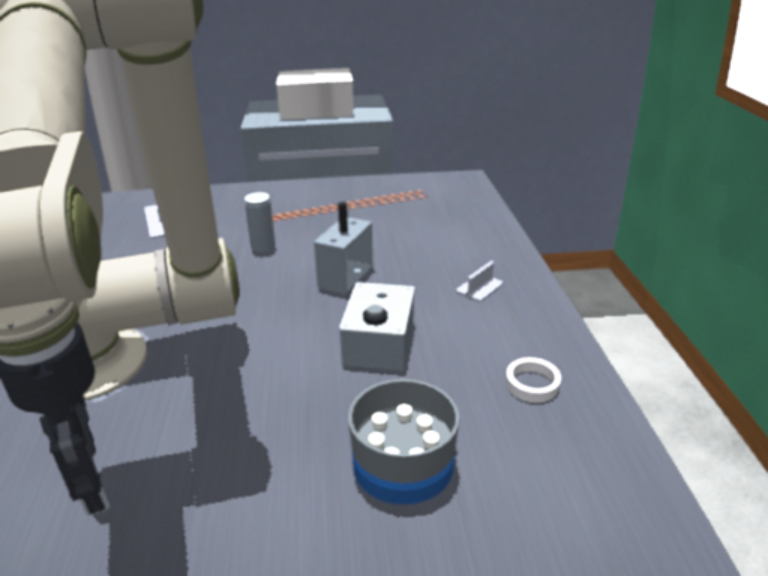

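The top view shows the rack with the rod at about (291,291), the box hole at (386,267), the stop button at (417,274), the bowl at about (530,267) and the can at (215,379), in 1.5x pixels. I'll enlarge both views to measure.

Run:
```python
from h import *
a=np.load("top0.npz"); im=a["im"]
c=im[145:225,160:390]; cv2.imwrite("pics/topc.png",cv2.resize(c,None,fx=3.4,fy=3.4,interpolation=cv2.INTER_CUBIC))
a=np.load("side0.npz"); im=a["im"]
c=im[125:325,200:320]; cv2.imwrite("pics/sidec.png",cv2.resize(c,None,fx=3,fy=3,interpolation=cv2.INTER_CUBIC))
```

```text
(no output)
```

View pics/topc.png

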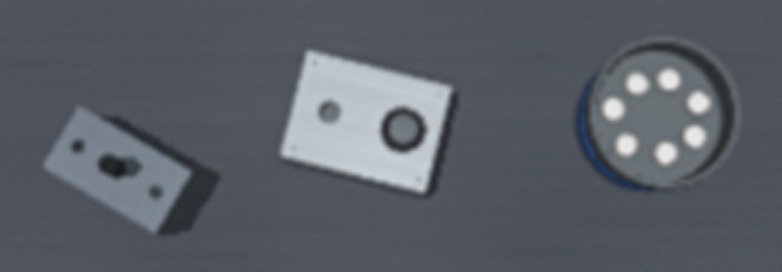

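View pics/sidec.png

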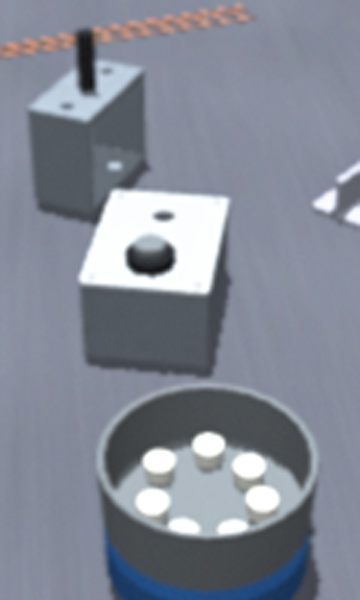

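The top crop shows the rack holes at (77,146) and (155,191), the aperture at (329,111), the stop at (403,129) and the seven media around (658,115). In the side crop the rack holes are at (67,106) and (106,72), and the aperture is at (163,216).

Run:
```python
from h import *
def L(n): a=np.load(n); return a
T,S=L("top0.npz"),L("side0.npz")
t=lambda u,v,z: world(T,None,160+(u+.5)/3.4-.5,145+(v+.5)/3.4-.5,z)
s=lambda u,v,z: world(S,None,200+(u+.5)/3-.5,125+(v+.5)/3-.5,z)
np.set_printoptions(precision=4,suppress=True)
print("rack",t(77,146,.11),t(155,191,.11),"mid",(t(77,146,.11)+t(155,191,.11))/2)
print("rackS",s(67,106,.11),s(106,72,.11),(s(67,106,.11)+s(106,72,.11))/2)
print("rodtop", s(84,31,.175))
print("ap",t(329,111,.08),s(163,216,.08)); print("stop",t(403,129,.098),s(150,248,.098))
m=np.array([t(*p,.066) for p in[(637,84),(669,79),(699,102),(694,136),(666,153),(626,145),(613,108)]])
print(m, cv2.fitEllipse(m[:,:2].astype(np.float32)),m.mean(0))
print("rim",t(666,113,.104), "rimS", [s(*p,.104) for p in[(98,465),(318,465),(208,385)]], "floorhidden")
print("mediaS",[s(*p,.066) for p in[(159,461),(209,444),(249,463),(262,495),(152,499)]])
print("can",world(T,None,215/1.5,379/1.5,.13))
```

```text
rack [0.5214 0.2895 0.11  ] [0.4761 0.2121 0.11  ] mid [0.4987 0.2508 0.11  ]
rackS [0.4748 0.2109 0.11  ] [0.5193 0.285  0.11  ] [0.4971 0.248  0.11  ]
rodtop [0.4969 0.2495 0.175 ]
ap [0.5575 0.0394 0.08  ] [0.5551 0.0381 0.08  ]
stop [ 0.5367 -0.0341  0.098 ] [ 0.5362 -0.0393  0.098 ]
[[ 0.5843 -0.2768  0.066 ]
 [ 0.5893 -0.3099  0.066 ]
 [ 0.5652 -0.3401  0.066 ]
 [ 0.5302 -0.3337  0.066 ]
 [ 0.5131 -0.3043  0.066 ]
 [ 0.5216 -0.2636  0.066 ]
 [ 0.5598 -0.2513  0.066 ]] ((0.5508831739425659, -0.29614418745040894), (0.07716258615255356, 0.0934084877371788), 10.954190254211426) [ 0.5519 -0.2971  0.066 ]
rim [ 0.5498 -0.2967  0.104 ] rimS [array([ 0.4764, -0.3035,  0.104 ]), array([ 0.623 , -0.3206,  0.104 ]), array([ 0.5607, -0.23  ,  0.104 ])] floorhidden
mediaS [array([ 0.5209, -0.2648,  0.066 ]), array([ 0.5589, -0.2514,  0.066 ]), array([ 0.5847, -0.2743,  0.066 ]), array([ 0.5886, -0.3068,  0.066 ]), array([ 0.5124, -0.3018,  0.066 ])]
can [0.306  0.4133 0.13  ]
```

{"fn": "arm_command", "kwargs": {
  "turn": [
    [0,0,1],
    [0,0,1],
    [0,0,1],
    [0,0,1],
    [0,0,0.75],
    [0,0,0],
    [0,0,0],
    [0,0,0],
    [0,0,0],
    [0,0,0],
    [0,0,0],
    [0,0,0]
  ],
  "xyz": [
    [0,0,-0.2],
    [0,0,-0.2],
    [0,0,0],
    [0,0,0],
    [0,0,0],
    [0.2,-0.5,0],
    [0.3,-0.8,0],
    [0.3,-0.8,0],
    [0.3,-0.8,0],
    [0.3,-0.8,0],
    [0.3,-0.8,0],
    [0.3,-0.8,0]
  ],
  "claw": [60,60,60,60,60,60,60,60,60,60,60,60]
}}

```text
time_s: 1.3
position: [0.3217, -0.2366, 0.2512]
tool_rot: [[1.0, -0.0, -0.0], [-0.0, -1.0, 0.0], [-0.0, -0.0, -1.0]]
ft_force: [1.1, -0.1, 0.8]
grip_width: 0.0599
gripper_force: 0.0
```

{"fn": "arm_command", "kwargs": {
  "turn": [
    [0,0,0],
    [0,0,0],
    [0,0,0],
    [0,0,0],
    [0,0,0],
    [0,0,0],
    [0,0,0],
    [0,0,0],
    [0,0,0],
    [0,0,0],
    [0,0,0],
    [0,0,0]
  ],
  "xyz": [
    [0.3,-0.88,0],
    [0.3,-0.88,0],
    [0.3,-0.88,0],
    [0.3,-0.88,0],
    [0.3,-0.88,0],
    [0.3,-0.88,0],
    [0.3,-0.88,0],
    [0.3,-0.88,0],
    [0.3,-0.88,0],
    [0.3,-0.88,0],
    [0.3,-0.64,0],
    [0.2,-0.3,0]
  ],
  "claw": [60,60,60,60,60,60,60,60,60,60,60,60]
}}

```text
time_s: 2.5
position: [0.4966, 0.2514, 0.2506]
tool_rot: [[1.0, 0.003, -0.001], [0.003, -1.0, 0.0], [-0.001, -0.0, -1.0]]
ft_force: [-0.0, -1.9, -0.3]
grip_width: 0.0598
gripper_force: 0.0
```

Run:
```python
from h import *
s=env.observe(); print(s["position"],s["time_s"])
im,d,i=grab("wrist"); cv2.imwrite("pics/w1.png",im); np.savez("w1.npz",im=im,d=d,**{k:np.array(v) for k,v in i.items()})
R=cv2.Rodrigues(np.array(i["rvec"],float))[0]; print(-R.T@np.array(i["tvec"]).ravel(),R)
```

```text
[0.49659193 0.25142038 0.25057852] 2.5
[0.57638629 0.25003    0.391471  ] [[ 2.64048235e-03 -9.99996514e-01  3.42596762e-07]
 [-9.49616645e-01 -2.50734736e-03  3.13403800e-01]
 [-3.13402706e-01 -8.27862538e-04 -9.49619955e-01]]
```

View pics/w1.png

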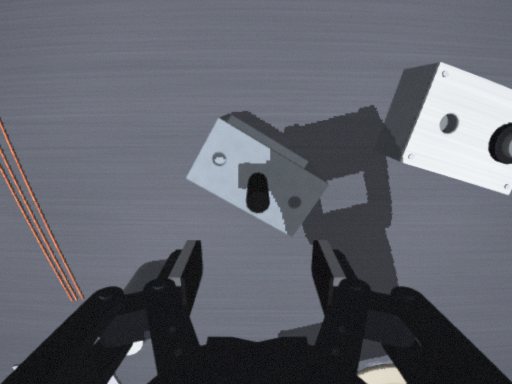

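Run:
```python
from h import *
np.set_printoptions(precision=4,suppress=True)
W=np.load("w1.npz"); w=lambda u,v,z: world(W,W["d"],u,v,z)
print("top",w(258.5,202,.175)); a,b=w(219,159,.11),w(294,202,.11); print("holes",a,b,(a+b)/2, np.linalg.norm(a-b)); print("ap",w(449,123,.08))
im=W["im"]; print((im[165:225,258].sum(1)//3).tolist(),(im[200,240:278].sum(1)//3).tolist())
```

```text
top [0.498  0.2483 0.175 ]
holes [0.52   0.2874 0.11  ] [0.4746 0.2107 0.11  ] [0.4973 0.2491 0.11  ] 0.0891273807195207
ap [0.5558 0.0395 0.08  ]
[94, 95, 93, 94, 93, 94, 85, 61, 27, 13, 9, 18, 22, 18, 13, 18, 17, 20, 21, 16, 18, 23, 19, 18, 20, 18, 24, 24, 26, 25, 23, 28, 26, 27, 30, 27, 22, 23, 24, 30, 28, 26, 25, 27, 27, 25, 32, 60, 149, 180, 180, 181, 178, 151, 126, 120, 117, 118, 120, 119] [183, 182, 182, 180, 178, 147, 77, 31, 23, 24, 24, 26, 25, 26, 29, 26, 23, 24, 27, 27, 20, 25, 24, 29, 18, 22, 28, 25, 29, 89, 166, 179, 182, 181, 176, 120, 93, 96]
```

{"fn": "arm_command", "kwargs": {
  "turn": [
    [0,0,0],
    [0,0,0],
    [0,0,0],
    [0,0,0],
    [0,0,0],
    [0,0,0],
    [0,0,0]
  ],
  "xyz": [
    [0.02,0.05,0],
    [0,0,0.5],
    [0,0,0.5],
    [0,0,0.5],
    [0,0,0.5],
    [0,0,0.5],
    [0,0,0]
  ],
  "claw": [60,60,60,60,60,60,60],
  "squeeze": 80
}}

```text
time_s: 3.25
position: [0.4956, 0.2446, 0.1238]
tool_rot: [[1.0, -0.001, -0.006], [-0.001, -1.0, -0.002], [-0.006, 0.002, -1.0]]
ft_force: [-0.2, 0.7, 0.6]
grip_width: 0.0597
gripper_force: 0.0
```

{"fn": "arm_command", "kwargs": {
  "turn": [
    [0,0,0],
    [0,0,0],
    [0,0,0],
    [0,0,0],
    [0,0,0],
    [0,0,0],
    [0,0,0],
    [0,0,0]
  ],
  "xyz": [
    [0,0,0],
    [0,0,0],
    [0,0,0],
    [0,0,0],
    [0,0,0],
    [0,0,0],
    [0,0,0],
    [0,0,0]
  ],
  "claw": [5,5,5,5,5,5,5,5],
  "squeeze": 80
}}

```text
time_s: 4.05
position: [0.4981, 0.2473, 0.1279]
tool_rot: [[1.0, 0.001, 0.003], [0.001, -1.0, 0.003], [0.003, -0.003, -1.0]]
ft_force: [0.4, 5.4, 3.2]
grip_width: 0.0186
gripper_force: 78.0
```

{"fn": "arm_command", "kwargs": {
  "turn": [
    [0,0,0],
    [0,0,0],
    [0,0,0],
    [0,0,0],
    [0,0,0],
    [0,0,0],
    [0,0,0],
    [0,0,0],
    [0,0,0]
  ],
  "xyz": [
    [0,0,-0.1],
    [0,0,-0.2],
    [0,0,-0.4],
    [0,0,-0.4],
    [0,0,-0.4],
    [0,0,-0.4],
    [0,0,-0.4],
    [0,0,-0.3],
    [0,0,0]
  ],
  "claw": [5,5,5,5,5,5,5,5,5]
}}

```text
time_s: 4.95
position: [0.498, 0.2463, 0.2587]
tool_rot: [[1.0, 0.0, 0.005], [0.0, -1.0, 0.001], [0.005, -0.001, -1.0]]
ft_force: [0.3, -1.1, -1.7]
grip_width: 0.0184
gripper_force: 78.5
```

Run:
```python
from h import *
s=env.observe(); print(s["position"],s["tool_rot"],s["time_s"],s["grip_width"])
im,d,i=grab("side"); np.savez("s2.npz",im=im,d=d,**{k:np.array(v) for k,v in i.items()})
# predicted tip pixel
P,_=cv2.projectPoints(np.array([[s["position"][0],s["position"][1],s["position"][2]+z] for z in(-.116,0)]),np.array(i["rvec"]),np.array(i["tvec"]),np.array(i["camera_matrix"]),np.array([i["k1"],0,0,0.]))
print(P.ravel()); u,v=P[0,0].astype(int); print(u,v)
cv2.imwrite("pics/s2.png",cv2.resize(im[v-100:v+40,u-60:u+60],None,fx=4,fy=4,interpolation=cv2.INTER_CUBIC))
```

```text
[0.49796363 0.24631041 0.25871919] [[ 9.99989526e-01  3.61248921e-04  4.56269344e-03]
 [ 3.56971432e-04 -9.99999496e-01  9.38271828e-04]
 [ 4.56303009e-03 -9.36633249e-04 -9.99989151e-01]] 4.95 0.018433793888063908
[228.51933876 144.9538563  226.82682879 109.51333507]
228 144
```

View pics/s2.png

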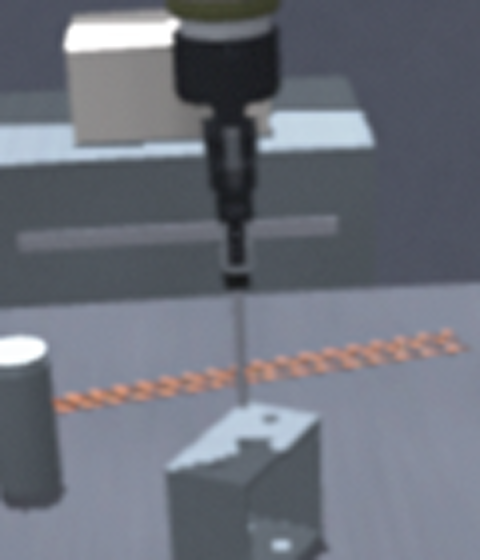

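The rod hangs straight, and its tip at about (241,405) in the crop matches the prediction of TCP −116 mm. Next is the bowl.

{"fn": "arm_command", "kwargs": {
  "turn": [
    [0,0,0],
    [0,0,0],
    [0,0,0],
    [0,0,0],
    [0,0,0],
    [0,0,0],
    [0,0,0],
    [0,0,0],
    [0,0,0],
    [0,0,0],
    [0,0,0],
    [0,0,0]
  ],
  "xyz": [
    [0.1,0.5,0],
    [0.1,0.8,0],
    [0.1,0.8,0],
    [0.1,0.8,0],
    [0.1,0.8,0],
    [0.1,0.8,0],
    [0.1,0.8,0],
    [0.1,0.8,0],
    [0.1,0.8,0],
    [0.1,0.8,0],
    [0.06,0.8,0],
    [0,0.8,0]
  ],
  "claw": [5,5,5,5,5,5,5,5,5,5,5,5]
}}

```text
time_s: 6.2
position: [0.5502, -0.2203, 0.255]
tool_rot: [[1.0, 0.0, -0.002], [0.0, -1.0, 0.001], [-0.002, -0.001, -1.0]]
ft_force: [0.9, 0.2, -1.3]
grip_width: 0.0187
gripper_force: 78.5
```

{"fn": "arm_command", "kwargs": {
  "turn": [
    [0,0,0],
    [0,0,0],
    [0,0,0],
    [0,0,0]
  ],
  "xyz": [
    [0,0.8,0],
    [0,0.5,0],
    [0,0.2,0],
    [0,0,0]
  ],
  "claw": [5,5,5,5]
}}

```text
time_s: 6.6
position: [0.5502, -0.2944, 0.2551]
tool_rot: [[1.0, -0.001, -0.002], [-0.001, -1.0, 0.001], [-0.002, -0.001, -1.0]]
ft_force: [-0.6, 0.3, -2.2]
grip_width: 0.0184
gripper_force: 78.5
```

{"fn": "arm_command", "kwargs": {
  "turn": [
    [0,0,0],
    [0,0,0],
    [0,0,0],
    [0,0,0],
    [0,0,0],
    [0,0,0]
  ],
  "xyz": [
    [0.02,0.04,0.3],
    [0,0,0.4],
    [0,0,0.4],
    [0,0,0.4],
    [0,0,0.13],
    [0,0,0]
  ],
  "claw": [5,5,5,5,5,5]
}}

```text
time_s: 7.2
position: [0.5515, -0.2944, 0.1743]
tool_rot: [[1.0, 0.001, -0.001], [0.001, -1.0, 0.001], [-0.001, -0.001, -1.0]]
ft_force: [0.0, 0.2, -1.5]
grip_width: 0.0181
gripper_force: 78.5
```

Run:
```python
import numpy as np
n=25;r=40/50
# world: start at gap; angles of media
m=np.array([[.5843,-.2768],[.5893,-.3099],[.5652,-.3401],[.5302,-.3337],[.5131,-.3043],[.5216,-.2636],[.5598,-.2513]])-[.551,-.2965]
print(np.degrees(np.arctan2(m[:,1],m[:,0])).round(), np.hypot(*m.T).round(3))
a=np.radians(180-37-15*np.arange(0,25)); p=r*np.c_[np.cos(a),-np.sin(a)]  # tool axes
print(p[0].round(2)); print(np.diff(p,axis=0).round(2).tolist())
```

```text
[  31.  -19.  -72. -119. -168.  132.   79.] [0.039 0.041 0.046 0.043 0.039 0.044 0.046]
[-0.64 -0.48]
[[0.15, -0.15], [0.18, -0.11], [0.2, -0.06], [0.21, -0.0], [0.2, 0.05], [0.18, 0.1], [0.15, 0.15], [0.11, 0.18], [0.06, 0.2], [0.0, 0.21], [-0.05, 0.2], [-0.1, 0.18], [-0.15, 0.15], [-0.18, 0.11], [-0.2, 0.06], [-0.21, 0.0], [-0.2, -0.05], [-0.18, -0.1], [-0.15, -0.15], [-0.11, -0.18], [-0.06, -0.2], [-0.0, -0.21], [0.05, -0.2], [0.1, -0.18]]
```

{"fn": "arm_command", "kwargs": {
  "turn": [
    [0,0,0],
    [0,0,0],
    [0,0,0],
    [0,0,0],
    [0,0,0],
    [0,0,0],
    [0,0,0],
    [0,0,0],
    [0,0,0],
    [0,0,0],
    [0,0,0],
    [0,0,0]
  ],
  "xyz": [
    [-0.26,-0.06,0],
    [-0.26,-0.06,0],
    [-0.25,-0.05,0],
    [0.08,-0.19,0],
    [0.13,-0.17,0],
    [0.17,-0.13,0],
    [0.19,-0.08,0],
    [0.21,-0.03,0],
    [0.21,0.03,0],
    [0.19,0.08,0],
    [0.17,0.13,0],
    [0.13,0.17,0]
  ],
  "claw": [5,5,5,5,5,5,5,5,5,5,5,5]
}}

```text
time_s: 8.4
position: [0.5884, -0.2776, 0.1744]
tool_rot: [[1.0, 0.001, -0.0], [0.001, -1.0, 0.0], [-0.0, -0.0, -1.0]]
ft_force: [-0.3, 0.7, -1.6]
grip_width: 0.0183
gripper_force: 78.5
```

{"fn": "arm_command", "kwargs": {
  "turn": [
    [0,0,0],
    [0,0,0],
    [0,0,0],
    [0,0,0],
    [0,0,0],
    [0,0,0],
    [0,0,0],
    [0,0,0],
    [0,0,0],
    [0,0,0],
    [0,0,0],
    [0,0,0]
  ],
  "xyz": [
    [0.08,0.19,0],
    [0.03,0.21,0],
    [-0.03,0.21,0],
    [-0.08,0.19,0],
    [-0.13,0.17,0],
    [-0.17,0.13,0],
    [-0.19,0.08,0],
    [-0.21,0.03,0],
    [-0.21,-0.03,0],
    [-0.19,-0.08,0],
    [-0.17,-0.13,0],
    [-0.13,-0.17,0]
  ],
  "claw": [5,5,5,5,5,5,5,5,5,5,5,5]
}}

```text
time_s: 9.6
position: [0.5159, -0.3175, 0.1751]
tool_rot: [[1.0, -0.0, 0.0], [-0.0, -1.0, -0.0], [0.0, 0.0, -1.0]]
ft_force: [-0.1, -0.3, -1.3]
grip_width: 0.0182
gripper_force: 78.5
```

Run:
```python
from h import *
s=env.observe(); print(s["position"],s["ft_force"],s["time_s"])
im,d,i=grab("wrist"); cv2.imwrite("pics/w3.png",im); np.savez("w3.npz",im=im,d=d,**{k:np.array(v) for k,v in i.items()})
```

```text
[ 0.51593307 -0.31746462  0.17508252] [-0.05859347 -0.27181752 -1.33536904] 9.6
```

View pics/w3.png

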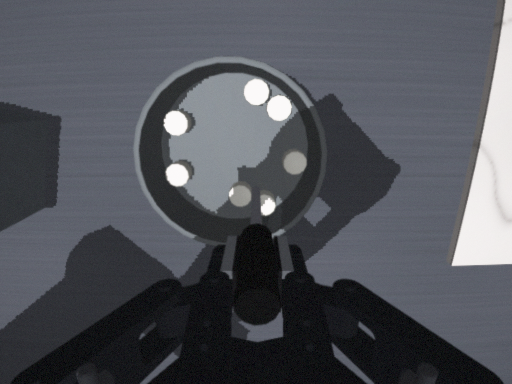

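The wrist picture shows the seven media at about (176,123), (177,174), (240,195), (267,205), (294,162), (279,108) and (257,92), all in the bowl.

Run:
```python
from h import *
W=np.load("w3.npz"); c=np.array([.551,-.2965])
p=np.array([world(W,None,*q,.066)[:2] for q in[(176,123),(257,92),(279,108),(294,162),(267,205),(240,195),(177,174)]])-c
m=np.array([[.5843,-.2768],[.5893,-.3099],[.5652,-.3401],[.5302,-.3337],[.5131,-.3043],[.5216,-.2636],[.5598,-.2513]])-c
f=lambda a:(np.degrees(np.arctan2(a[:,1],a[:,0])).round(),np.hypot(*a.T).round(3))
print(f(p));print(f(m))
for k in range(7): print(k,(1e3*np.linalg.norm(np.roll(p,-k,0)-m,axis=1)).round())
```

```text
(array([  60.,  -24.,  -47.,  -98., -146., -169.,  111.]), array([0.053, 0.056, 0.056, 0.056, 0.058, 0.039, 0.053]))
(array([  31.,  -19.,  -72., -119., -168.,  132.,   79.]), array([0.039, 0.041, 0.046, 0.043, 0.039, 0.044, 0.046]))
0 [28. 16. 24. 23. 27. 41. 28.]
1 [46. 28. 25. 28.  1. 20. 18.]
2 [61. 63. 64. 35. 60. 57. 80.]
3 [86. 89. 64. 87. 84. 98. 92.]
4 [ 97.  77.  99.  96.  90. 101. 102.]
5 [77. 85. 91. 73. 83. 91. 96.]
6 [60. 61. 42. 59. 57. 68. 71.]
```

Six of the seven have moved by 18 mm or more. I'll go back to the centre, hold briefly, then lift.

{"fn": "arm_command", "kwargs": {
  "turn": [
    [0,0,0],
    [0,0,0],
    [0,0,0],
    [0,0,0],
    [0,0,0],
    [0,0,0],
    [0,0,0],
    [0,0,0],
    [0,0,0],
    [0,0,0],
    [0,0,0]
  ],
  "xyz": [
    [0.2,-0.1,0],
    [0.25,-0.15,0],
    [0.25,-0.15,0],
    [0,0,0],
    [0,0,0],
    [0,0,-0.2],
    [0,0,-0.4],
    [0,0,-0.4],
    [0,0,-0.4],
    [0,0,-0.2],
    [0,0,0]
  ],
  "claw": [5,5,5,5,5,5,5,5,5,5,5]
}}

```text
time_s: 10.75
position: [0.5522, -0.2982, 0.2566]
tool_rot: [[1.0, -0.0, 0.002], [-0.0, -1.0, -0.002], [0.002, 0.002, -1.0]]
ft_force: [0.6, 0.7, -1.7]
grip_width: 0.0184
gripper_force: 78.5
```

{"fn": "arm_command", "kwargs": {
  "turn": [
    [0,0,0],
    [0,0,0],
    [0,0,0],
    [0,0,0],
    [0,0,0],
    [0,0,0],
    [0,0,0],
    [0,0,0],
    [0,0,0],
    [0,0,0],
    [0,0,0],
    [0,0,0]
  ],
  "xyz": [
    [0,-0.5,0],
    [0,-0.8,0],
    [0,-0.8,0],
    [0,-0.8,0],
    [0,-0.8,0],
    [0,-0.8,0],
    [0.08,-0.8,0],
    [0,-0.8,0],
    [0,-0.5,0],
    [0,-0.14,0.2],
    [0,0,0.2],
    [0,0,0]
  ],
  "claw": [5,5,5,5,5,5,5,5,5,5,5,5]
}}

```text
time_s: 11.95
position: [0.5552, 0.0384, 0.2324]
tool_rot: [[1.0, -0.001, -0.004], [-0.001, -1.0, 0.0], [-0.004, -0.0, -1.0]]
ft_force: [0.1, 0.3, -2.8]
grip_width: 0.0184
gripper_force: 78.5
```

Run:
```python
from h import *
s=env.observe(); print(s["position"],s["time_s"])
im,d,i=grab("wrist"); im2,d2,i2=grab("side")
np.savez("w4.npz",im=im,d=d,**{k:np.array(v) for k,v in i.items()})
for z in(-.116,):
  for j in(i,i2):
    P,_=cv2.projectPoints(np.array([[*s["position"][:2],s["position"][2]-.116],[.556,.039,.08]]),np.array(j["rvec"]),np.array(j["tvec"]),np.array(j["camera_matrix"]),np.array([j["k1"],0,0,0.])); print(P.reshape(-1,2))
    last=P
u,v=last[1,0].astype(int); print(u,v)
a=cv2.resize(im[90:250,180:340],(560,560),interpolation=cv2.INTER_CUBIC)
b=cv2.resize(im2[v-70:v+40,u-20:u+27],(239,560),interpolation=cv2.INTER_CUBIC)
cv2.imwrite("pics/w4.png",np.hstack([a,b]))
```

```text
[0.55519846 0.03838667 0.23243571] 11.95
[[254.94886298 188.41750675]
 [254.5670955  177.41713318]]
[[253.8478182  185.26183144]
 [254.28173409 196.47530175]]
254 196
```

View pics/w4.png

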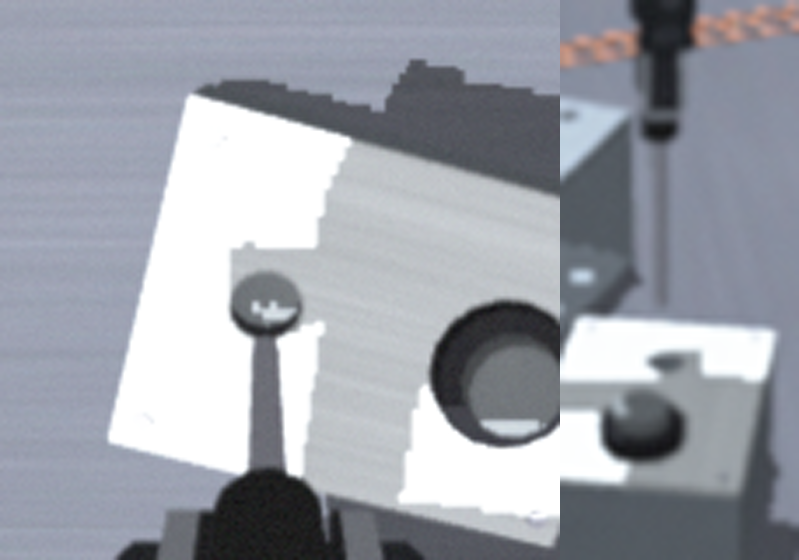

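The tip at crop (263,338) lines up with the hole at (266,304), to within 1–2 mm. I'll descend into the hole.

{"fn": "arm_command", "kwargs": {
  "turn": [
    [0,0,0],
    [0,0,0],
    [0,0,0],
    [0,0,0],
    [0,0,0],
    [0,0,0]
  ],
  "xyz": [
    [0.02,0,0.2],
    [0,0,0.3],
    [0,0,0.3],
    [0,0,0.25],
    [0,0,0.1],
    [0,0,0]
  ],
  "claw": [5,5,5,5,5,5]
}}

```text
time_s: 12.65
position: [0.5568, 0.0388, 0.1768]
tool_rot: [[1.0, -0.0, -0.001], [-0.0, -1.0, -0.0], [-0.001, 0.0, -1.0]]
ft_force: [-0.5, -1.0, -0.9]
grip_width: 0.0186
gripper_force: 78.5
```

{"fn": "arm_command", "kwargs": {
  "turn": [
    [0,0,0],
    [0,0,0],
    [0,0,0],
    [0,0,0],
    [0,0,0],
    [0,0,0]
  ],
  "xyz": [
    [0,0,0.05],
    [0,0,0.04],
    [0,0,0.04],
    [0,0,0.04],
    [0,0,0],
    [0,0,0]
  ],
  "claw": [5,5,5,5,5,5]
}}

```text
time_s: 13.25
position: [0.5573, 0.0391, 0.1692]
tool_rot: [[1.0, 0.0, 0.001], [0.0, -1.0, -0.0], [0.001, 0.0, -1.0]]
ft_force: [-0.1, -1.5, 4.8]
grip_width: 0.0183
gripper_force: 79.0
```

{"fn": "arm_command", "kwargs": {
  "turn": [
    [0,0,0],
    [0,0,0],
    [0,0,0],
    [0,0,0]
  ],
  "xyz": [
    [0,0,0.04],
    [0,0,0.04],
    [0,0,0],
    [0,0,0]
  ],
  "claw": [5,5,5,5]
}}

```text
time_s: 13.65
position: [0.5582, 0.0391, 0.1681]
tool_rot: [[1.0, 0.0, 0.006], [0.0, -1.0, -0.001], [0.006, 0.001, -1.0]]
ft_force: [-3.2, -1.1, 24.4]
grip_width: 0.0183
gripper_force: 81.4
```

{"fn": "arm_command", "kwargs": {
  "turn": [
    [0,0,0],
    [0,0,0],
    [0,0,0]
  ],
  "xyz": [
    [0,0,0.04],
    [0,0,0],
    [0,0,0]
  ],
  "claw": [5,5,5]
}}

```text
time_s: 13.95
position: [0.5588, 0.0391, 0.1678]
tool_rot: [[1.0, 0.0, 0.009], [0.0, -1.0, -0.001], [0.009, 0.001, -1.0]]
ft_force: [-5.3, -0.2, 35.7]
grip_width: 0.0184
gripper_force: 82.7
```

{"fn": "arm_command", "kwargs": {
  "turn": [
    [0,0,0],
    [0,0,0],
    [0,0,0],
    [0,0,0],
    [0,0,0],
    [0,0,0],
    [0,0,0]
  ],
  "xyz": [
    [-0.02,0,-0.06],
    [0,0,0],
    [0,0,0],
    [0,0,0],
    [0,0,0],
    [0,0,0],
    [0,0,0]
  ],
  "claw": [5,5,5,5,5,5,5]
}}

```text
time_s: 14.65
position: [0.5573, 0.0392, 0.1683]
tool_rot: [[1.0, 0.0, 0.005], [0.0, -1.0, -0.001], [0.005, 0.001, -1.0]]
ft_force: [-1.7, -0.3, 18.8]
grip_width: 0.0183
gripper_force: 79.8
```

Run:
```python
from h import *
s=env.observe(); print(s["position"],s["ft_force"],s["time_s"])
im,d,i=grab("wrist"); im2,d2,i2=grab("side")
z=s["position"][2]
for j,n in((i,"w"),(i2,"s")):
    P,_=cv2.projectPoints(np.array([[*s["position"][:2],h] for h in(.147,.152,.08)]),np.array(j["rvec"]),np.array(j["tvec"]),np.array(j["camera_matrix"]),np.array([j["k1"],0,0,0.])); print(n,P.reshape(-1,2))
a=cv2.resize(im[90:250,180:340],(560,560),interpolation=cv2.INTER_CUBIC)
b=cv2.resize(im2[126:236,234:281],(239,560),interpolation=cv2.INTER_CUBIC)
cv2.imwrite("pics/w5.png",np.hstack([a,b]))
```

```text
[0.55725777 0.03916239 0.16828464] [-1.72495143 -0.34179641 18.81285109] 14.65
w [[254.05502984 233.87745453]
 [253.99077761 237.48117266]
 [254.67669576 199.12039136]]
s [[254.44003592 175.24327907]
 [254.41751461 173.60902747]
 [254.72969054 196.4139958 ]]
```

View pics/w5.png

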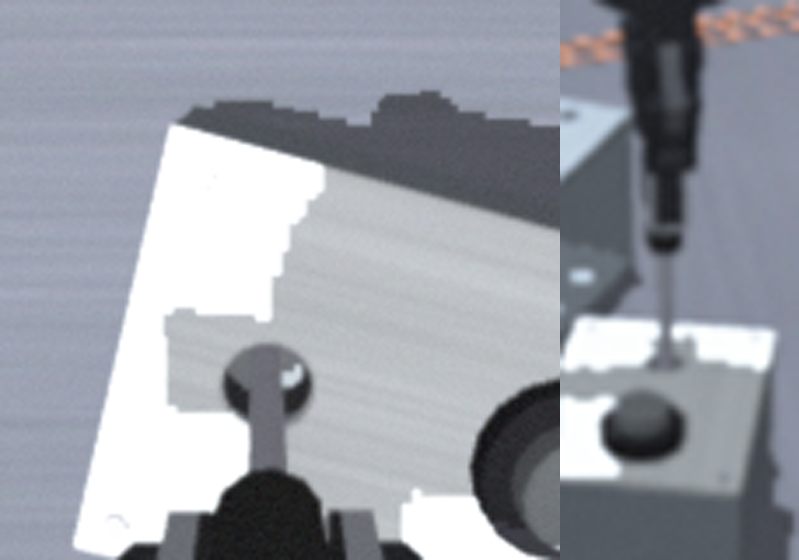

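The shaft stands inside the hole near its centre (266,380), with no slip in the grip. As a check that the button bottomed, I'll back off a few mm and read the spring force.

{"fn": "arm_command", "kwargs": {
  "turn": [
    [0,0,0],
    [0,0,0],
    [0,0,0]
  ],
  "xyz": [
    [0,0,-0.1],
    [0,0,0],
    [0,0,0]
  ],
  "claw": [5,5,5]
}}

```text
time_s: 15.05
position: [0.5563, 0.0392, 0.1708]
tool_rot: [[1.0, 0.0, 0.001], [0.0, -1.0, -0.0], [0.001, 0.0, -1.0]]
ft_force: [2.0, -2.2, 3.6]
grip_width: 0.0184
gripper_force: 78.9
```

{"fn": "arm_command", "kwargs": {
  "turn": [
    [0,0,0],
    [0,0,0],
    [0,0,0]
  ],
  "xyz": [
    [0,0,-0.06],
    [0,0,0],
    [0,0,0]
  ],
  "claw": [5,5,5]
}}

```text
time_s: 15.35
position: [0.556, 0.0393, 0.1736]
tool_rot: [[1.0, 0.0, -0.0], [0.0, -1.0, 0.0], [-0.0, -0.0, -1.0]]
ft_force: [0.5, -1.5, 1.8]
grip_width: 0.0184
gripper_force: 78.8
```

{"fn": "arm_command", "kwargs": {
  "turn": [
    [0,0,0],
    [0,0,0],
    [0,0,0]
  ],
  "xyz": [
    [0,0,-0.06],
    [0,0,0],
    [0,0,0]
  ],
  "claw": [5,5,5]
}}

```text
time_s: 15.65
position: [0.5556, 0.0395, 0.1765]
tool_rot: [[1.0, 0.0, -0.001], [0.0, -1.0, 0.001], [-0.001, -0.001, -1.0]]
ft_force: [-1.0, 0.1, -0.3]
grip_width: 0.0181
gripper_force: 78.5
```

{"fn": "arm_command", "kwargs": {
  "turn": [
    [0,0,0],
    [0,0,0],
    [0,0,0]
  ],
  "xyz": [
    [0,0,-0.08],
    [0,0,0],
    [0,0,0]
  ],
  "claw": [5,5,5]
}}

```text
time_s: 15.95
position: [0.5558, 0.0393, 0.1807]
tool_rot: [[1.0, 0.0, -0.0], [0.0, -1.0, 0.0], [-0.0, -0.0, -1.0]]
ft_force: [-0.1, -0.4, -1.9]
grip_width: 0.0186
gripper_force: 78.5
```

The profile fits: contact starts near 0.1765 and it bottoms near 0.169, with about 2 to 6 N between. I'll press again.

{"fn": "arm_command", "kwargs": {
  "turn": [
    [0,0,0],
    [0,0,0],
    [0,0,0],
    [0,0,0],
    [0,0,0],
    [0,0,0],
    [0,0,0],
    [0,0,0],
    [0,0,0],
    [0,0,0],
    [0,0,0]
  ],
  "xyz": [
    [0,0,0.08],
    [0,0,0.08],
    [0,0,0.08],
    [0,0,0.06],
    [0,0,0],
    [0,0,0],
    [0,0,0],
    [0,0,0],
    [0,0,0],
    [0,0,0],
    [0,0,0]
  ],
  "claw": [5,5,5,5,5,5,5,5,5,5,5]
}}

```text
time_s: 17.05
position: [0.5569, 0.0391, 0.1683]
tool_rot: [[1.0, 0.0, 0.005], [0.0, -1.0, -0.001], [0.005, 0.001, -1.0]]
ft_force: [-2.1, -0.1, 19.1]
grip_width: 0.0178
gripper_force: 81.0
```

```bash
python3 -c "
from rig import env
print(env.close_job())"
```

```text
the job is handed in; nothing more can be done
None
```

I handed the job in at about 17 s, with the rod in the gripper holding the run button bottomed at about 19 N. By my camera measurement six of the seven media pieces moved 18 mm or more, and all seven were in the bowl. The hand-in returned no verdict.

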